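# Open the spice shaker and tip out the nutmegs

## Task

The last two whole nutmegs are too big for the holes of the clear spice shaker in the tipping stand. Unscrew its perforated metal cap with a short anticlockwise turn (seen from above), lift it off and set it down gently on the worktop, right way up beside the stand; then push the shaker over towards the tray of its stand so that both nutmegs pour out of the wide mouth into the tray.

Things in the scene. Friction and masses are not known exactly. Their poses are not given: they have to be found in the camera images.
- cap: Round ribbed aluminium cap with holes in its flat top, 58 mm across, 26 mm high; origin at the centre of its open underside, z up. Starts on the shaker, underside 139 mm above the worktop. Locked by inner tabs: clockwise meets a stop; turned 60 to 110 degrees anticlockwise from above (easy, it does not rise) it lifts straight off. Skirt reaches 22 mm below the rim: raise it 30 mm before moving sideways.
- shaker: Clear tube, 37 mm outside, 30 mm bore; origin on its axis at the tipping axle, 95 mm above the worktop; z up to the mouth (rim at +66 mm, bottom at -24 mm). It only tips, towards its own +x, about the axle (y). Light friction holds it to about 30 degrees. Push its back near the rim (under 1 N) past 60 degrees: it falls by itself within about 3 s to its stop at 137 degrees, mouth down over the tray.
- tray (a point): Centre of the inner floor (100 x 94 mm, 5 mm above the worktop) of the stand's catch tray; walls 5 mm thick, tops at 24 mm. x points level from shaker to tray, z up; the axle is at x = -71 mm, z = +90 mm. The fixed light wood stand reaches from 50 mm behind to 126 mm ahead of the axle, 104 mm wide; steel posts beside the tube reach y = +-41 mm, tops 104 mm above the worktop.
- nutmeg_1: Brown egg-shaped nutmeg, 23 mm long and 17 mm thick, 10 g; origin at its centre. At the start it is inside the shaker, at the bottom.
- nutmeg_2: Second nutmeg, the same as nutmeg_1; origin at its centre. At the start it is inside the shaker, on top of the first.
Things that resemble listed ones, but are neither listed nor needed, are in the scene too. Of the things that look like the part that bears shaker, the larger one is meant.

How it is judged (in metres and radians):
On the way:
1. the cap is off the shaker and stands released on the worktop (height (world z) of cap between -0.01 and 0.015 m and angle between cap's own z axis and vertical below 0.17 rad and contact force between the fingers and cap below 0.05 N and linear speed of cap below 0.03 m/s and horizontal distance between cap and tray above 0.06 m), for 0.2 s.
At the end, for the whole second after the job is handed in: The cap stands right way up on the worktop (underside within about 15 mm of it, tilt under 10 degrees), beside the stand (more than 60 mm from the tray's centre), released, and both nutmegs lie at rest inside the walls of the stand's tray (centres below 32 mm above the worktop) (height (world z) of cap between -0.01 and 0.015 m and angle between cap's own z axis and vertical below 0.17 rad and linear speed of cap below 0.03 m/s and x of nutmeg_1 in the frame of tray between -0.05 and 0.05 m and y of nutmeg_1 in the frame of tray between -0.047 and 0.047 m and height (world z) of each of nutmeg_1, nutmeg_2 below 0.032 m and linear speed of each of nutmeg_1, nutmeg_2 below 0.05 m/s and x of nutmeg_2 in the frame of tray between -0.05 and 0.05 m and y of nutmeg_2 in the frame of tray between -0.047 and 0.047 m and horizontal distance between cap and tray above 0.06 m); the robot touches nothing.
It fails at once if the cap is dropped onto the worktop instead of being set down (height (world z) of cap below 0.05 m and linear speed of cap above 0.8 m/s).
It also fails if it takes over 59 s, if anything falls off the work surface, if the arm or the gripper's body presses on something with over 40 N, if the wrist force passes 120 N, or if a joint passes its speed limit or range.

## Robot

A 7-joint arm with a two-finger parallel gripper is mounted at the origin on a cart in front of the work surface, level with it; the furniture and walls round the work are solid. World frame = base frame: x ahead of the robot, y to its left, z up, the work surface at z = 0. Lengths are in m, angles in degrees, forces in N, time in s.
With the tool pointing down it reaches from about 0.4 to 0.85 m from the base axis. Payload 4.5 kg.
Tool frame: the origin (TCP) lies on the centre line of the jaws, within the pads' length; the fingertips stand 19 mm ahead of it and the grasp point (between the pads) is the TCP; x points along the fingers, y is the direction in which the jaws open and shut, and the axes are right-handed (so a half turn about x gives the same grasp; the last joint's range is limited). The gripper opens to 88 mm and grips with 3 to 60 N. Pads are 18 mm wide; open, the fingers measure 123 mm over their backs; the gripper's body (75 mm by 187 mm) begins 45 mm behind the grasp point.
Start: joints at [72.009, 39.483, -11.15, 89.685, 9.013, 51.709, -12.324], TCP at [0.213, -0.588, 0.258] pointing down, gripper open.
Joint ranges: [-172.22, 172.22], [-26.19, 119.32], [-84.43, 86.54], [7.71, 146.69], [-57.33, 237.33], [2.42, 119.75], [-152.13, 152.13]. Speed limits (degrees/s): [147.25, 147.25, 180, 180, 180, 180, 180].

## Interface

Orientations are given as [roll, pitch, yaw] about the fixed x, y, z axes, in that order (R = Rz(yaw) Ry(pitch) Rx(roll)).
In Python, from station import telemetry, cams, order gives the robot as it stands.
- The arm moves only by the tool play_rows, never from a script. Its argument "plan" is a list of rows, each an object of numbers: "x", "y", "z": the shift along the tool's x, y, z in units of 0.02 m (1.0 is 0.02 m); "yaw": the turn about the tool's x in units of pi/2 rad (1.0 is pi/2 rad). A call has 1 to 10 rows; each row shifts and turns the commanded pose from where the row before left it, along the tool's axes as they then stand; what a row does not reach is not made up. A row lasts 1/8 s, in which the tool goes at most 62.5 mm and 10.7 degrees, less where a joint would pass 70% of its speed; a pose out of reach is approached as far as the arm can. A call with a number of a shift or a turn outside -1 to 1 is refused whole. A call with a gripper value outside its range is refused whole. "hand" is the opening, from 0 (shut) to 1 (fully open), set as the call begins (left out, the last holds). The fingers move at their own pace and stop on an object; "force" is the grip in N (left out, the last holds). Time passes only in rows, so rows that do not move let the fingers close. It gives the time, the measured TCP pose, the force and the opening at its end, in the units of the state.
- telemetry.get_state(): the state, without advancing time (a new reading comes with each control period).
- cams.capture(name): name is "scene" or "top" or "wrist"; returns a dict with "color" (400x640x3 uint8, red, green, blue), "z_map" (400x640 float32, m along the optical axis (not along the pixel's ray), 0 where there is no reading), "fov_y" (degrees; the focal length in pixels is half the picture's height over the tangent of half this angle, whatever the lens; pixels are square), "cx", "cy" (the principal point, pixels), "k1" (the pictures are not rectified: a ray, as slopes to the right and down, at radius r is drawn at 1 + k1 r^2 times it, then the intrinsics apply), "extrinsics" (4x4, takes a point from camera to world coordinates); the wrist camera has in their place "mount" (4x4, takes a point from camera to tool coordinates, whose origin is the TCP and whose axes are the tool frame's). Camera axes: x right, y up, looking along -z (the intrinsics and any distortion apply to the point x, -y, -z); pixel columns grow to the right and rows downward; lengths in m; the calibration is good to about 2 mm. A picture is of the moment at which its call begins: read the wrist's pose just before it.
- order.finish_job(): hands the job in, once; it reports no verdict.
The state is a dict: "clock": time; "qpos": joint angles; "qd": joint speeds; "joint_torque": joint torques, N m; "tcp_pos": TCP position; "eef_rot": TCP orientation; "wrist_force": force on the tool from outside, world axes, zero at the start; "wrist_torque": the same for the moment, N m; "gripper_width": opening from 0.0 (shut) to 1.0 (fully open).
Only numpy, scipy, OpenCV 4.12 (cv2) and the standard library are available. Lean on these libraries where they do the work, as an engineer would, in place of code of your own. Each camera call takes 0.05 s, during which the arm holds its last target.

## Working session

There is one attempt and no reset: what is moved stays moved. The work goes in short steps, Python scripts to look and compute and a tool call to move; the robot and the scene stay as the last step left them, time stands still between calls to the robot, and variables do not carry over. Pictures are saved under pics/ and viewed, and the job is handed in when it is done.

Besides the shell and the picture viewer there is one more tool, called as name(argument=value, ...) on one line, values as JSON. play_rows: Moves the arm, as the interface text tells. Shifts and turns lie within -1 to 1; 1 stands for 0.02 m of shift or pi/2 rad of turn. Its arguments: {"type":"object","properties":{"plan":{"type":"array"},"hand":{"type":"number"},"force":{"type":"number"}},"required":["plan"]}

```bash
ls; mkdir -p pics; cat > h.py <<'E'
import numpy as np, cv2
from station import telemetry, cams, order
def save(c,name): cv2.imwrite('pics/'+name,c['color'][:,:,::-1])
def f(c): return 200/np.tan(np.radians(c['fov_y'])/2)
def ray(c,u,v,E=None):
    F=f(c); K=np.array([[F,0,c['cx']],[0,F,c['cy']],[0,0,1.]])
    p=cv2.undistortPointsIter(np.array([[[u,v]]],float),K,np.array([c['k1'],0,0,0.]),None,None,(3,50,1e-10))[0,0]
    E=c['extrinsics'] if E is None else E
    E=np.array(E)
    return E[:3,3], E[:3,:3]@np.array([p[0],-p[1],-1.])
def onz(c,u,v,z,E=None):
    o,d=ray(c,u,v,E); return o+d*(z-o[2])/d[2]
def pt(c,u,v,E=None):
    o,d=ray(c,u,v,E); return o+d*float(c['z_map'][int(v),int(u)])
E
python3 - <<'E'
from h import *
s=telemetry.get_state(); print(s)
for n in('scene','top','wrist'):
    c=cams.capture(n); save(c,n+'0.png'); print(n,c['fov_y'],c['cx'],c['cy'],c['k1'],np.round(c.get('extrinsics',c.get('mount')),3).tolist())
E
```

```text
pics
{'clock': 0.0, 'qpos': array([ 72.01051748,  39.53288658, -11.14372588,  89.74484019,
         9.01316395,  51.70819718, -12.32349529]), 'qd': array([-0.09190736,  0.07701385, -0.00602308,  0.0277083 ,  0.03273211,
       -0.05055976,  0.03954865]), 'joint_torque': array([ 3.07451510e-04, -5.27555430e+01, -1.26709610e+00, -1.53427076e+01,
       -5.27381455e-02,  6.49214722e-03,  1.75935111e-04]), 'tcp_pos': array([ 0.21274777, -0.58704674,  0.25691288]), 'eef_rot': array([-85.2955066 ,  89.89592531, 114.6357096 ]), 'wrist_force': array([-0.76863041,  0.03861828, -0.06908522]), 'wrist_torque': array([-0.01366168, -0.00627958, -0.06316892]), 'gripper_width': 1.0021958569439702}
scene 57.63315810991699 319.280822852701 203.01728911988852 -0.03373715189007349 [[-0.689, 0.374, -0.621, -0.051], [-0.725, -0.368, 0.582, 0.549], [-0.011, 0.851, 0.525, 0.565], [0.0, 0.0, 0.0, 1.0]]
top 49.65938105482765 321.39605867631644 202.35085715154568 -0.09002681964824437 [[-0.023, 0.997, -0.073, 0.398], [-0.999, -0.024, -0.021, 0.033], [-0.022, 0.073, 0.997, 0.962], [0.0, 0.0, 0.0, 1.0]]
wrist 71.11418501238501 318.44680995561333 201.66725387214672 -0.007238453597361634 [[0.001, 0.303, -0.953, -0.128], [1.0, -0.001, 0.001, -0.0], [-0.001, -0.953, -0.303, -0.079], [0.0, 0.0, 0.0, 1.0]]
```

View pics/scene0.png

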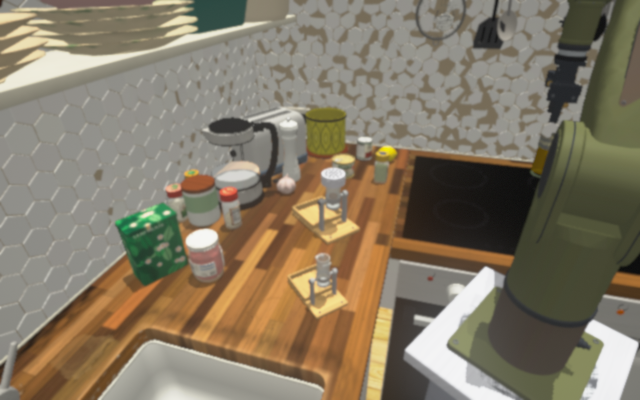

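View pics/top0.png

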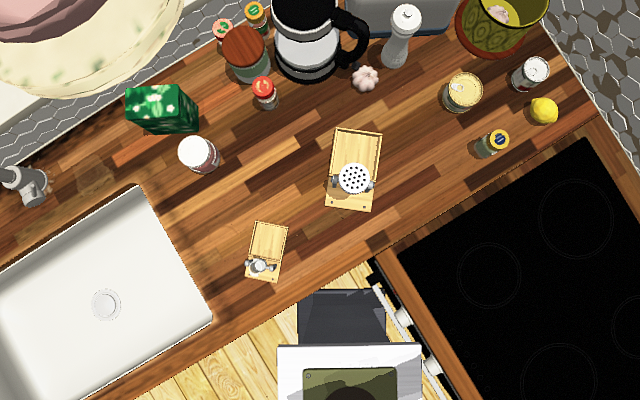

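View pics/wrist0.png

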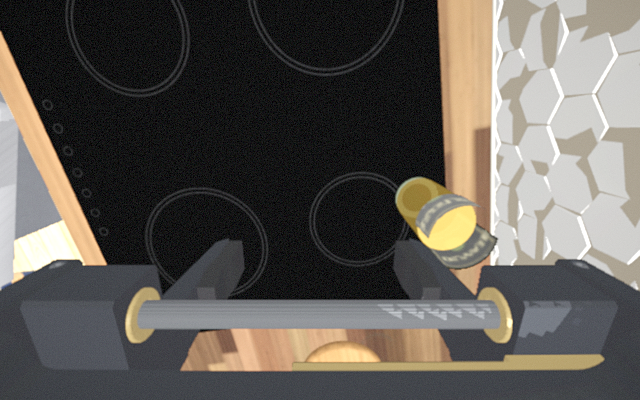

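The scene view shows two tipping stands: the larger one at about (325,205) with a perforated metal cap, and a smaller one at about (318,285). In the top view they are at (355,170) and (266,252). The larger one fits the description, because it has the perforated cap and the task says the larger is meant. Next I'll confirm with a crop and measure.

```bash
python3 - <<'E'
from h import *
c=cams.capture('top'); im=c['color'][:,:,::-1].copy()
cv2.imwrite('pics/crop_top.png',cv2.resize(im[115:295,230:400],None,fx=3.3,fy=3.3,interpolation=cv2.INTER_CUBIC))
s=cams.capture('scene'); cv2.imwrite('pics/crop_scene.png',cv2.resize(s['color'][150:330,270:380,::-1],None,fx=3.3,fy=3.3,interpolation=cv2.INTER_CUBIC))
# depth-> world point map
F=f(c);K=np.array([[F,0,c['cx']],[0,F,c['cy']],[0,0,1.]])
vv,uu=np.mgrid[0:400,0:640].astype(float)
p=cv2.undistortPointsIter(np.stack([uu,vv],-1).reshape(-1,1,2),K,np.array([c['k1'],0,0,0.]),None,None,(3,50,1e-10)).reshape(400,640,2)
d=np.stack([p[...,0],-p[...,1],-np.ones((400,640))],-1)
E=np.array(c['extrinsics']); W=(d*c['z_map'][...,None])@E[:3,:3].T+E[:3,3]
np.save('W.npy',W)
sub=np.zeros((400,640),bool); sub[120:220,310:400]=1
m=sub&(W[...,2]>0.155)&(W[...,2]<0.18)
print(m.sum(), W[m].mean(0),W[m].min(0),W[m].max(0)); 
cn,_=cv2.findContours(m.astype(np.uint8),0,2); 
k=max(cn,key=cv2.contourArea); e=cv2.minEnclosingCircle(k); print(e, onz(c,*e[0],0.165), cv2.fitEllipse(k))
# stand: base wood above worktop
m2=sub&(W[...,2]>0.012)&(W[...,2]<0.04)
cn,_=cv2.findContours(m2.astype(np.uint8),0,2);k=max(cn,key=cv2.contourArea);
print(W[m2][:, :2].min(0),W[m2][:,:2].max(0)); r=cv2.minAreaRect((W[m2][:,:2]*1000).astype(np.float32)); print('wall rect mm',r,cv2.boxPoints(r))
m3=sub&(W[...,2]>0.003)&(W[...,2]<0.011); r=cv2.minAreaRect((W[m3][:,:2]*1000).astype(np.float32)); print('floor',r,cv2.boxPoints(r))
E
```

```text
778 [ 0.49992091 -0.01176281  0.1653853 ] [ 0.47208782 -0.04000379  0.15553313] [0.52929621 0.01604718 0.17003026]
((354.0, 178.0), 15.811488151550293) [ 0.49990938 -0.01190805  0.165     ] ((353.9176025390625, 177.9434356689453), (30.657936096191406, 30.81698989868164), 169.6431884765625)
[ 0.4456571  -0.08435582] [0.63322077 0.04487668]
wall rect mm ((538.7899169921875, -18.792190551757812), (104.0450210571289, 176.79771423339844), 80.06658172607422) [[442.7422   -54.785698]
 [616.8895   -85.28395 ]
 [634.83765   17.201317]
 [460.6903    47.69957 ]]
floor ((541.0004272460938, -23.18280792236328), (200.76092529296875, 223.7716827392578), 88.5024185180664) [[ 426.5294   -120.60487 ]
 [ 650.2246   -126.453094]
 [ 655.47144    74.23926 ]
 [ 431.77625    80.08748 ]]
```

View pics/crop_top.png

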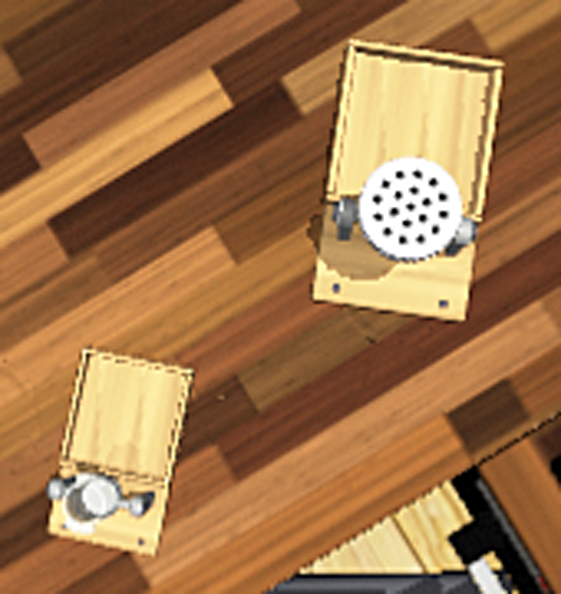

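View pics/crop_scene.png

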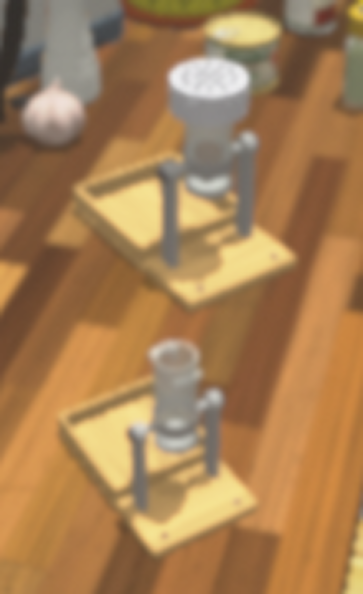

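The crops confirm it: the larger stand's walls measure 104 x 177 mm (expected 104 x 176), the cap top is at z 0.165, and the cap is about 58 mm across. The axle comes out near (0.500, -0.012), and the tray lies along about -10° from world +x. Now I'll check the tool axes and the clear set-down spot to the right of the stand.

```bash
python3 - <<'E'
from h import *
from scipy.spatial.transform import Rotation as R
s=telemetry.get_state(); M=R.from_euler('xyz',s['eef_rot'],degrees=True).as_matrix(); print(np.round(M,3))
print('delta tool', M.T@(np.array([0.500,-0.012,0.23])-s['tcp_pos'])/0.02)
W=np.load('W.npy'); c=cams.capture('top')
for u,v in [(420,180),(430,180),(400,215),(440,160),(490,145),(463,92),(385,250),(372,75)]: print((u,v),np.round(W[v,u],3))
# max height near the spot (0.52,-0.18)
d=np.hypot(W[...,0]-.52,W[...,1]+.18)
for r in (.03,.05,.07,.09,.11): print(r, np.nanmax(W[d<r][:,2]))
E
```

```text
[[-0.     0.341 -0.94 ]
 [ 0.001 -0.94  -0.341]
 [-1.    -0.001  0.   ]]
delta tool [  1.38266894 -22.15072045 -23.30081733]
(420, 180) [ 0.513 -0.169 -0.   ]
(430, 180) [ 0.512 -0.191  0.002]
(400, 215) [ 0.436 -0.121  0.001]
(440, 160) [ 0.557 -0.215  0.003]
(490, 145) [ 0.571 -0.298  0.092]
(463, 92) [ 0.696 -0.26   0.056]
(385, 250) [ 0.359 -0.085  0.003]
(372, 75) [ 0.743 -0.065  0.042]
0.03 0.005079579481898633
0.05 0.0063674718475147385
0.07 0.006527147930996624
0.09 0.006589613506579495
0.11 0.006589613506579495
```

play_rows(plan=[{"y": -0.5,"z": -0.5},{"y": -0.9,"z": -0.95},{"y": -0.9,"z": -0.95},{"y": -0.9,"z": -0.95},{"y": -0.9,"z": -0.95},{"y": -0.9,"z": -0.95},{"y": -0.9,"z": -0.95},{"y": -0.9,"z": -0.95},{"y": -0.9,"z": -0.95},{"y": -0.9,"z": -0.95}], hand=1, force=15)

```text
invalid input at $.plan[0]: expected keys x, y, z, yaw
```

play_rows(plan=[{"y": -0.9,"z": -0.95},{"y": -0.9,"z": -0.95},{"y": -0.9,"z": -0.95},{"y": -0.9,"z": -0.95},{"y": -0.9,"z": -0.95},{"y": -0.9,"z": -0.95},{"y": -0.9,"z": -0.95},{"y": -0.9,"z": -0.95},{"y": -0.9,"z": -0.95},{"y": -0.9,"z": -0.95}])

```text
invalid input at $.plan[0]: expected keys x, y, z, yaw
```

```bash
cat > d.py <<'E'
from h import *
from scipy.spatial.transform import Rotation as R
import sys
s=telemetry.get_state(); M=R.from_euler('xyz',s['eef_rot'],degrees=True).as_matrix()
print('t',round(s['clock'],2),'tcp',np.round(s['tcp_pos'],4),'q',np.round(s['qpos'],1),'F',np.round(s['wrist_force'],2),'w',round(s['gripper_width'],3))
print('toolx',np.round(M[:,0],3),'yang',np.degrees(np.arctan2(M[1,1],M[0,1])))
if len(sys.argv)>3: print('delta units',np.round(M.T@(np.array([float(a) for a in sys.argv[1:4]])-s['tcp_pos'])/0.02,3))
E
python3 d.py 0.500 -0.012 0.23
```

```text
t 0.3 tcp [ 0.213  -0.5874  0.2575] q [ 72.   39.5 -11.1  89.7   9.   51.7 -12.3] F [ 0.91 -0.13  0.58] w 1.0
toolx [-0.     0.001 -1.   ] yang -70.07294577980635
delta units [  1.385 -22.155 -23.299]
```

All four keys are required in every row.

play_rows(plan=[{"x": 0,"y": -0.5,"z": -0.5,"yaw": 0},{"x": 0,"y": -0.9,"z": -0.95,"yaw": 0},{"x": 0,"y": -0.9,"z": -0.95,"yaw": 0},{"x": 0,"y": -0.9,"z": -0.95,"yaw": 0},{"x": 0,"y": -0.9,"z": -0.95,"yaw": 0},{"x": 0,"y": -0.9,"z": -0.95,"yaw": 0},{"x": 0,"y": -0.9,"z": -0.95,"yaw": 0},{"x": 0,"y": -0.9,"z": -0.95,"yaw": 0},{"x": 0,"y": -0.9,"z": -0.95,"yaw": 0},{"x": 0,"y": -0.9,"z": -0.95,"yaw": 0}], hand=1, force=15)

```text
clock: 1.55
tcp_pos: [0.3251, -0.3623, 0.2579]
eef_rot: [-163.3, 90.0, 36.6]
wrist_force: [0.8, 0.0, 0.3]
gripper_width: 1.001
```

```bash
python3 d.py 0.500 -0.012 0.23
```

```text
t 1.55 tcp [ 0.3251 -0.3623  0.2579] q [ 49.4  29.4 -10.3 113.    8.1  38.3 -36. ] F [0.83 0.05 0.29] w 1.001
toolx [ 0.  0. -1.] yang -70.02261575265193
delta units [  1.405 -13.474 -14.204]
```

play_rows(plan=[{"x": 0,"y": -0.9,"z": -0.95,"yaw": 0},{"x": 0,"y": -0.9,"z": -0.95,"yaw": 0},{"x": 0,"y": -0.9,"z": -0.95,"yaw": 0},{"x": 0,"y": -0.9,"z": -0.95,"yaw": 0},{"x": 0,"y": -0.9,"z": -0.95,"yaw": 0},{"x": 0,"y": -0.9,"z": -0.95,"yaw": 0},{"x": 0,"y": -0.9,"z": -0.95,"yaw": 0},{"x": 0,"y": -0.9,"z": -0.95,"yaw": 0},{"x": 0,"y": -0.9,"z": -0.95,"yaw": 0},{"x": 0,"y": -0.9,"z": -0.95,"yaw": 0}])

```text
clock: 2.8
tcp_pos: [0.4417, -0.1284, 0.2579]
eef_rot: [-134.2, 90.0, 65.7]
wrist_force: [1.8, -0.2, -1.2]
gripper_width: 1.001
```

play_rows(plan=[{"x": 0.2,"y": -0.9,"z": -0.95,"yaw": 0},{"x": 0.3,"y": -0.9,"z": -0.95,"yaw": 0},{"x": 0.3,"y": -0.9,"z": -0.95,"yaw": 0},{"x": 0.3,"y": -0.9,"z": -0.95,"yaw": 0},{"x": 0.3,"y": -0.9,"z": -0.9,"yaw": 0},{"x": 0,"y": 0,"z": 0,"yaw": 0},{"x": 0,"y": 0,"z": 0,"yaw": 0}])

```text
clock: 3.68
tcp_pos: [0.4987, -0.0142, 0.2299]
eef_rot: [29.8, 89.9, -130.3]
wrist_force: [-1.7, 0.2, 0.3]
gripper_width: 0.995
```

```bash
python3 d.py 0.500 -0.012 0.163
python3 - <<'E'
from h import *
from scipy.spatial.transform import Rotation as R
s=telemetry.get_state(); T=np.eye(4); T[:3,:3]=R.from_euler('xyz',s['eef_rot'],degrees=True).as_matrix(); T[:3,3]=s['tcp_pos']
c=cams.capture('wrist'); save(c,'w1.png'); E=T@np.array(c['mount']); 
c2=cams.capture('top'); save(c2,'t1.png')
c3=cams.capture('scene'); save(c3,'s1.png')
np.savez('w1.npz',E=E,z=c['z_map'])
F=f(c);K=np.array([[F,0,c['cx']],[0,F,c['cy']],[0,0,1.]])
vv,uu=np.mgrid[0:400,0:640].astype(float)
p=cv2.undistortPointsIter(np.stack([uu,vv],-1).reshape(-1,1,2),K,np.array([c['k1'],0,0,0.]),None,None,(3,50,1e-10)).reshape(400,640,2)
d=np.stack([p[...,0],-p[...,1],-np.ones((400,640))],-1)
W=(d*c['z_map'][...,None])@E[:3,:3].T+E[:3,3]
m=(W[...,2]>.160)&(W[...,2]<.170)&(c['z_map']>0)&(np.hypot(W[...,0]-.5,W[...,1]+.012)<.05)
print(m.sum()); 
if m.sum(): print(W[m].min(0),W[m].max(0),cv2.minEnclosingCircle((W[m][:,:2]*1000).astype(np.float32)))
E
```

```text
t 3.67 tcp [ 0.4987 -0.0142  0.2299] q [  0.5  32.5  -6.6 113.    6.3  34.8 -80.3] F [-1.7   0.18  0.25] w 0.995
toolx [-0.001 -0.001 -1.   ] yang -70.09371773429122
delta units [ 3.344 -0.085 -0.101]
4483
[ 0.47164262 -0.04091251  0.16002888] [0.5294907  0.01620978 0.16765503] ((500.47723388671875, -12.117585182189941), 29.260400772094727)
```

View pics/w1.png

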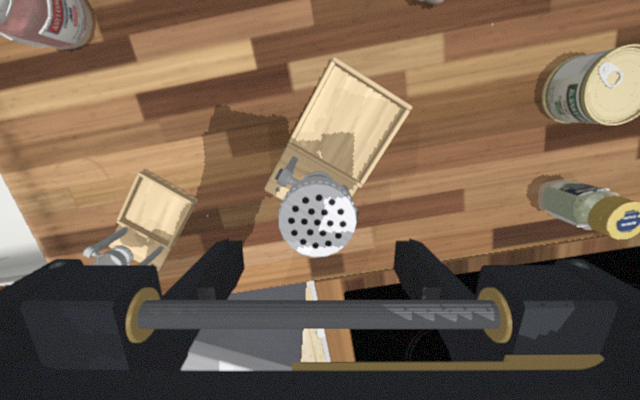

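The wrist view shows the cap centred between the fingers at (317,217). Its measured centre is (0.5005, -0.0121) with radius 29 mm, which agrees with the top camera. I'll descend and grip.

play_rows(plan=[{"x": 0.2,"y": -0.09,"z": -0.1,"yaw": 0},{"x": 0.6,"y": 0,"z": 0,"yaw": 0},{"x": 0.7,"y": 0,"z": 0,"yaw": 0},{"x": 0.7,"y": 0,"z": 0,"yaw": 0},{"x": 0.6,"y": 0,"z": 0,"yaw": 0},{"x": 0.4,"y": 0,"z": 0,"yaw": 0},{"x": 0.15,"y": 0,"z": 0,"yaw": 0},{"x": 0,"y": 0,"z": 0,"yaw": 0},{"x": 0,"y": 0,"z": 0,"yaw": 0}])

```text
clock: 4.95
tcp_pos: [0.5011, -0.0112, 0.1631]
eef_rot: [157.7, 89.9, -2.4]
wrist_force: [-0.2, 0.3, 0.7]
gripper_width: 1.001
```

play_rows(plan=[{"x": 0,"y": 0,"z": 0,"yaw": 0},{"x": 0,"y": 0,"z": 0,"yaw": 0},{"x": 0,"y": 0,"z": 0,"yaw": 0},{"x": 0,"y": 0,"z": 0,"yaw": 0},{"x": 0,"y": 0,"z": 0,"yaw": 0},{"x": 0,"y": 0,"z": 0,"yaw": 0},{"x": 0,"y": 0,"z": 0,"yaw": 0},{"x": 0,"y": 0,"z": 0,"yaw": 0}], hand=0, force=15)

```text
clock: 5.95
tcp_pos: [0.5009, -0.0112, 0.1628]
eef_rot: [123.9, 90.0, -36.2]
wrist_force: [0.2, -0.6, 2.5]
gripper_width: 0.664
```

```bash
python3 d.py 0.5005 -0.012 0.163; python3 -c "
from h import *
save(cams.capture('scene'),'s2.png'); im=cv2.imread('pics/s2.png'); cv2.imwrite('pics/s2c.png',cv2.resize(im[110:260,250:420],None,fx=3.5,fy=3.5))"
```

```text
t 5.95 tcp [ 0.5009 -0.0112  0.1628] q [ -0.8  39.1  -5.2 116.2   7.8  25.  -81.9] F [ 0.21 -0.65  2.49] w 0.664
toolx [ 0. -0. -1.] yang -70.07408375977839
delta units [-0.011  0.031  0.03 ]
```

View pics/s2c.png

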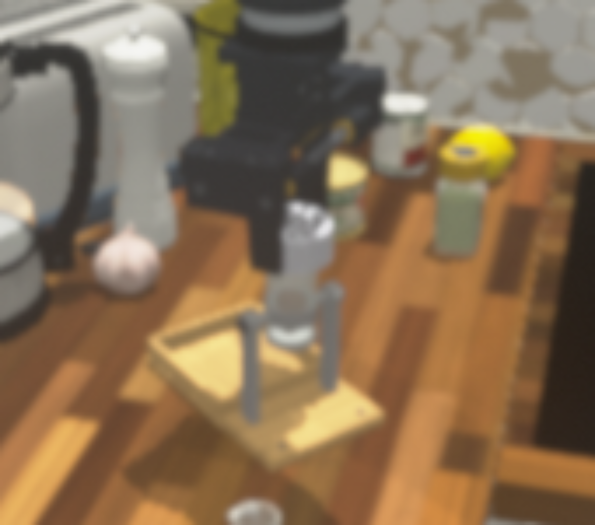

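Opening is 0.664, or 58.4 mm, so the cap is held. Next is an anticlockwise turn of 85°, which is negative yaw because tool x points down.

play_rows(plan=[{"x": 0,"y": 0,"z": 0,"yaw": -0.05},{"x": 0,"y": 0,"z": 0,"yaw": -0.1},{"x": 0,"y": 0,"z": 0,"yaw": -0.1},{"x": 0,"y": 0,"z": 0,"yaw": -0.1},{"x": 0,"y": 0,"z": 0,"yaw": -0.1},{"x": 0,"y": 0,"z": 0,"yaw": -0.1},{"x": 0,"y": 0,"z": 0,"yaw": -0.1},{"x": 0,"y": 0,"z": 0,"yaw": -0.1},{"x": 0,"y": 0,"z": 0,"yaw": -0.1},{"x": 0,"y": 0,"z": 0,"yaw": -0.1}])

```text
clock: 7.25
tcp_pos: [0.501, -0.0112, 0.1628]
eef_rot: [73.4, 90.0, -0.9]
wrist_force: [-0.1, 0.2, 0.1]
gripper_width: 0.664
```

```bash
python3 d.py 0.5005 -0.012 0.163; python3 -c "
from h import *
print(telemetry.get_state()['wrist_torque'])"
```

```text
t 7.25 tcp [ 0.501  -0.0112  0.1628] q [ 13.6  41.3 -28.7 115.4  36.5  32.2 -25. ] F [-0.08  0.19  0.12] w 0.664
toolx [ 0. -0. -1.] yang 15.716775055138323
delta units [-0.011 -0.034  0.033]
[ 0.00841182 -0.08015264 -0.00520185]
```

Turned 86°, with the wrist forces near zero. Next I'll lift slowly by 20 mm and check.

play_rows(plan=[{"x": -0.15,"y": 0,"z": 0,"yaw": 0},{"x": -0.25,"y": 0,"z": 0,"yaw": 0},{"x": -0.3,"y": 0,"z": 0,"yaw": 0},{"x": -0.3,"y": 0,"z": 0,"yaw": 0}])

```text
clock: 7.75
tcp_pos: [0.5009, -0.0111, 0.1833]
eef_rot: [46.4, 90.0, -28.2]
wrist_force: [0.5, -0.1, 0.7]
gripper_width: 0.663
```

```bash
python3 d.py 0.5 -0.012 0.163; python3 -c "
from h import *
save(cams.capture('scene'),'s3.png'); im=cv2.imread('pics/s3.png'); cv2.imwrite('pics/s3c.png',cv2.resize(im[110:260,250:420],None,fx=3.5,fy=3.5))"
```

```text
t 7.75 tcp [ 0.5009 -0.0111  0.1833] q [ 14.8  39.5 -30.5 114.5  34.3  35.  -23.5] F [ 0.52 -0.05  0.68] w 0.663
toolx [ 0. -0. -1.] yang 15.394177817373892
delta units [ 1.014 -0.056  0.031]
```

View pics/s3c.png

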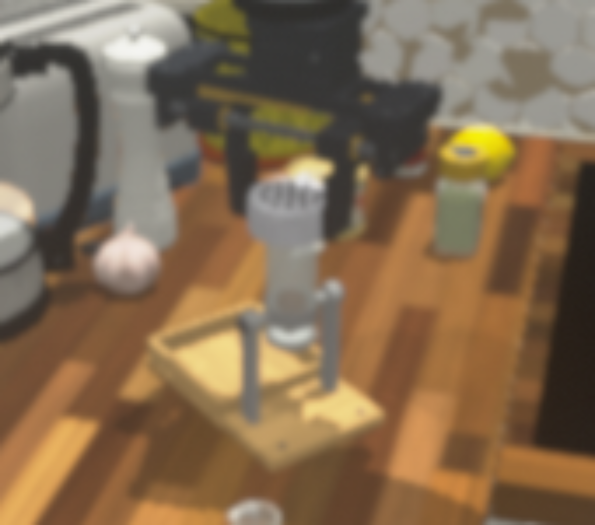

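The cap has risen with the fingers (cap at crop (287,220), and the tube is visible below it). I'll lift further, then work out the move to the set-down spot.

play_rows(plan=[{"x": -0.4,"y": 0,"z": 0,"yaw": 0},{"x": -0.5,"y": 0,"z": 0,"yaw": 0},{"x": -0.5,"y": 0,"z": 0,"yaw": 0},{"x": -0.4,"y": 0,"z": 0,"yaw": 0},{"x": -0.1,"y": 0,"z": 0,"yaw": 0}])

```text
clock: 8.43
tcp_pos: [0.5011, -0.0112, 0.2214]
eef_rot: [75.5, 89.9, 0.9]
wrist_force: [0.0, -1.1, -0.5]
gripper_width: 0.663
```

```bash
python3 d.py 0.515 -0.185 0.225; python3 d.py 0.515 -0.185 0.025; python3 -c "
from h import *
save(cams.capture('scene'),'s4.png'); im=cv2.imread('pics/s4.png'); cv2.imwrite('pics/s4c.png',cv2.resize(im[110:260,250:420],None,fx=3.5,fy=3.5))"
```

```text
t 8.43 tcp [ 0.5011 -0.0112  0.2214] q [ 17.   36.4 -33.7 112.4  30.7  40.2 -20.2] F [ 0.04 -1.12 -0.48] w 0.663
toolx [ 0.001  0.    -1.   ] yang 15.418871914880924
delta units [-0.18  -1.641  8.563]
t 8.43 tcp [ 0.5011 -0.0112  0.2214] q [ 17.   36.4 -33.7 112.4  30.7  40.2 -20.2] F [ 0.04 -1.12 -0.48] w 0.663
toolx [ 0.001  0.    -1.   ] yang 15.418871914880924
delta units [ 9.82  -1.653  8.561]
```

View pics/s4c.png

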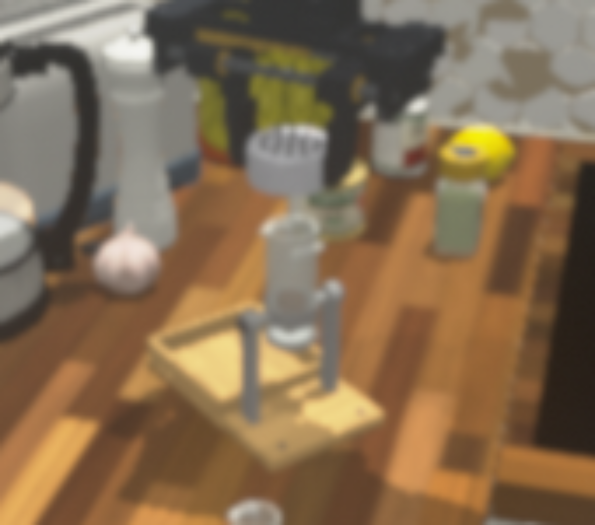

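The cap is clear of the tube at crop (287,160). Moving sideways and then down.

play_rows(plan=[{"x": 0,"y": -0.1,"z": 0.4,"yaw": 0},{"x": 0,"y": -0.2,"z": 0.9,"yaw": 0},{"x": 0,"y": -0.2,"z": 1.0,"yaw": 0},{"x": 0,"y": -0.2,"z": 1.0,"yaw": 0},{"x": 0,"y": -0.2,"z": 1.0,"yaw": 0},{"x": 0,"y": -0.2,"z": 1.0,"yaw": 0},{"x": 0,"y": -0.2,"z": 1.0,"yaw": 0},{"x": 0,"y": -0.2,"z": 1.0,"yaw": 0},{"x": 0,"y": -0.15,"z": 0.8,"yaw": 0},{"x": 0,"y": 0,"z": 0.46,"yaw": 0}])

```text
clock: 9.72
tcp_pos: [0.5142, -0.1863, 0.2204]
eef_rot: [-89.3, 90.0, -164.0]
wrist_force: [0.9, 0.7, -0.7]
gripper_width: 0.663
```

play_rows(plan=[{"x": 0.5,"y": 0,"z": 0,"yaw": 0},{"x": 0.9,"y": 0,"z": 0,"yaw": 0},{"x": 1.0,"y": 0,"z": 0,"yaw": 0},{"x": 1.0,"y": 0,"z": 0,"yaw": 0},{"x": 1.0,"y": 0,"z": 0,"yaw": 0},{"x": 1.0,"y": 0,"z": 0,"yaw": 0},{"x": 1.0,"y": 0,"z": 0,"yaw": 0},{"x": 1.0,"y": 0,"z": 0,"yaw": 0},{"x": 0.8,"y": 0,"z": 0,"yaw": 0},{"x": 0.4,"y": 0,"z": 0,"yaw": 0}])

```text
clock: 10.98
tcp_pos: [0.5142, -0.1842, 0.0477]
eef_rot: [-134.2, 89.9, 151.2]
wrist_force: [-0.5, 0.1, -0.2]
gripper_width: 0.664
```

```bash
python3 d.py 0.515 -0.185 0.024; python3 - <<'E'
from h import *
c=cams.capture('scene');save(c,'s5.png'); im=cv2.imread('pics/s5.png'); cv2.imwrite('pics/s5c.png',cv2.resize(im[110:290,270:460],None,fx=3.2,fy=3.2))
E
```

```text
t 10.97 tcp [ 0.5142 -0.1842  0.0477] q [ 27.5  54.1 -21.4 110.4  45.7  24.3 -13.1] F [-0.51  0.07 -0.24] w 0.664
toolx [-0.001  0.001 -1.   ] yang 15.48607800858283
delta units [1.184 0.028 0.049]
```

View pics/s5c.png

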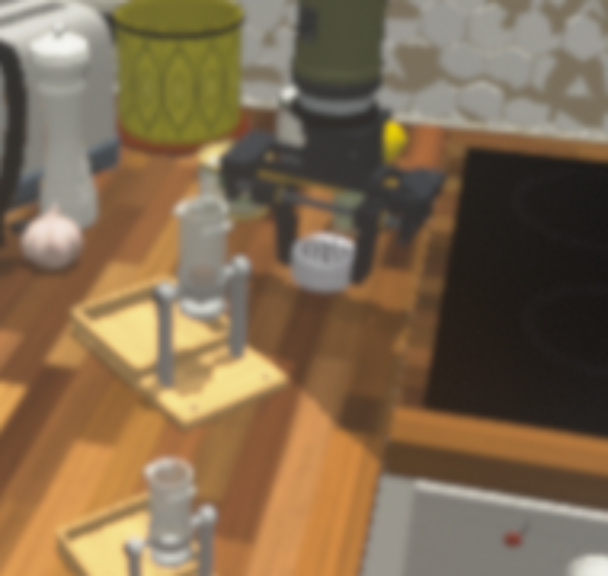

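The cap is held level above bare worktop at crop (322,262). I'll lower slowly until contact.

play_rows(plan=[{"x": 0.3,"y": 0,"z": 0,"yaw": 0},{"x": 0.3,"y": 0,"z": 0,"yaw": 0},{"x": 0.25,"y": 0,"z": 0,"yaw": 0},{"x": 0.15,"y": 0,"z": 0,"yaw": 0},{"x": 0.05,"y": 0,"z": 0,"yaw": 0},{"x": 0.05,"y": 0,"z": 0,"yaw": 0},{"x": 0,"y": 0,"z": 0,"yaw": 0}])

```text
clock: 11.9
tcp_pos: [0.5146, -0.185, 0.0268]
eef_rot: [38.2, 90.0, -36.4]
wrist_force: [-0.6, 0.7, 0.0]
gripper_width: 0.662
```

```bash
python3 d.py 0.515 -0.185 0.0238
```

```text
t 11.9 tcp [ 0.5146 -0.185   0.0268] q [ 26.2  56.1 -19.2 110.4  47.4  21.7 -14.6] F [-0.58  0.67  0.04] w 0.662
toolx [ 0. -0. -1.] yang 15.430567431198545
delta units [0.149 0.019 0.005]
```

play_rows(plan=[{"x": 0.05,"y": 0,"z": 0,"yaw": 0},{"x": 0.05,"y": 0,"z": 0,"yaw": 0},{"x": 0.04,"y": 0,"z": 0,"yaw": 0},{"x": 0,"y": 0,"z": 0,"yaw": 0}])

```text
clock: 12.4
tcp_pos: [0.5146, -0.185, 0.0239]
eef_rot: [-29.4, 90.0, -104.0]
wrist_force: [-0.1, 0.8, 0.0]
gripper_width: 0.663
```

```bash
python3 d.py 0.515 -0.185 0.0238; python3 d.py
```

```text
t 12.4 tcp [ 0.5146 -0.185   0.0239] q [ 26.1  56.3 -18.9 110.4  47.7  21.3 -14.8] F [-0.06  0.82  0.02] w 0.663
toolx [-0. -0. -1.] yang 15.42989625493861
delta units [0.005 0.021 0.007]
t 12.4 tcp [ 0.5146 -0.185   0.0239] q [ 26.1  56.3 -18.9 110.4  47.7  21.3 -14.8] F [-0.06  0.82  0.02] w 0.663
toolx [-0. -0. -1.] yang 15.42989625493861
```

play_rows(plan=[{"x": 0.04,"y": 0,"z": 0,"yaw": 0},{"x": 0.04,"y": 0,"z": 0,"yaw": 0},{"x": 0,"y": 0,"z": 0,"yaw": 0}])

```text
clock: 12.78
tcp_pos: [0.5146, -0.185, 0.0237]
eef_rot: [17.1, 89.9, -57.4]
wrist_force: [-1.9, 0.9, 13.5]
gripper_width: 0.663
```

```bash
python3 d.py 0.515 -0.185 0.0238; python3 - <<'E'
from h import *
c=cams.capture('scene');save(c,'s6.png'); im=cv2.imread('pics/s6.png'); cv2.imwrite('pics/s6c.png',cv2.resize(im[150:230,330:420],None,fx=6.5,fy=6.5,interpolation=cv2.INTER_CUBIC))
E
```

```text
t 12.78 tcp [ 0.5146 -0.185   0.0237] q [ 26.   56.3 -18.7 110.4  47.7  21.2 -15. ] F [-1.9   0.88 13.52] w 0.663
toolx [ 0.001 -0.001 -1.   ] yang 15.432954806993955
delta units [-0.005  0.02   0.004]
```

View pics/s6c.png

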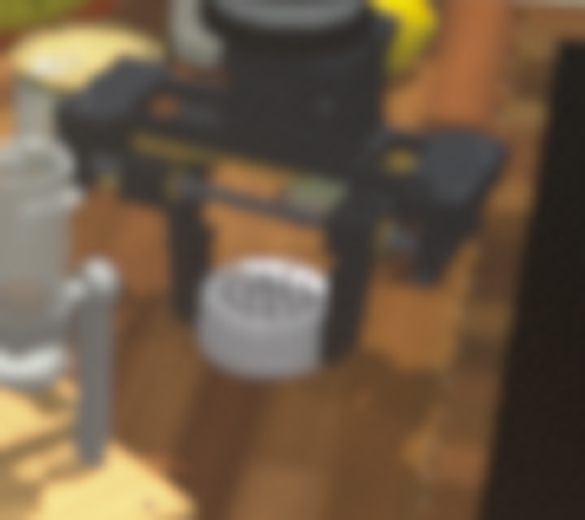

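Contact: 13.5 N upward at TCP z 0.0237, so the cap is on the worktop at crop (265,320). I'll back off 1.5 mm so it isn't pressed, release, and then rise.

play_rows(plan=[{"x": -0.07,"y": 0,"z": 0,"yaw": 0},{"x": 0,"y": 0,"z": 0,"yaw": 0}])

```text
clock: 13.08
tcp_pos: [0.5147, -0.1851, 0.0238]
eef_rot: [55.7, 90.0, -18.8]
wrist_force: [0.6, -0.0, 4.7]
gripper_width: 0.666
```

play_rows(plan=[{"x": 0,"y": 0,"z": 0,"yaw": 0},{"x": 0,"y": 0,"z": 0,"yaw": 0},{"x": 0,"y": 0,"z": 0,"yaw": 0},{"x": 0,"y": 0,"z": 0,"yaw": 0},{"x": 0,"y": 0,"z": 0,"yaw": 0},{"x": 0,"y": 0,"z": 0,"yaw": 0}], hand=1)

```text
clock: 13.82
tcp_pos: [0.5146, -0.185, 0.0237]
eef_rot: [16.8, 90.0, -57.8]
wrist_force: [0.2, 0.7, -0.8]
gripper_width: 1.001
```

```bash
python3 d.py 0.515 -0.185 0.22
```

```text
t 13.82 tcp [ 0.5146 -0.185   0.0237] q [ 26.1  56.3 -18.8 110.4  47.7  21.3 -14.9] F [ 0.18  0.74 -0.8 ] w 1.001
toolx [ 0. -0. -1.] yang 15.430231118652804
delta units [-9.814e+00  2.100e-02  7.000e-03]
```

play_rows(plan=[{"x": -0.5,"y": 0,"z": 0,"yaw": 0},{"x": -0.9,"y": 0,"z": 0,"yaw": 0},{"x": -1,"y": 0,"z": 0,"yaw": 0},{"x": -1,"y": 0,"z": 0,"yaw": 0},{"x": -1,"y": 0,"z": 0,"yaw": 0},{"x": -1,"y": 0,"z": 0,"yaw": 0},{"x": -1,"y": 0,"z": 0,"yaw": 0},{"x": -1,"y": 0,"z": 0,"yaw": 0},{"x": -1,"y": 0,"z": 0,"yaw": 0},{"x": -1,"y": 0,"z": 0,"yaw": 0}])

```text
clock: 15.08
tcp_pos: [0.5142, -0.185, 0.2131]
eef_rot: [18.7, 90.0, -55.8]
wrist_force: [-0.8, -0.6, 0.1]
gripper_width: 0.998
```

play_rows(plan=[{"x": -0.4,"y": 0,"z": 0,"yaw": 0.1},{"x": 0,"y": 0,"z": 0,"yaw": 0.1},{"x": 0,"y": 0,"z": 0,"yaw": 0.08},{"x": 0,"y": 0,"z": 0,"yaw": 0}], hand=0)

```text
clock: 15.58
tcp_pos: [0.5144, -0.1849, 0.2204]
eef_rot: [35.4, 90.0, -64.2]
wrist_force: [0.2, 0.2, 0.4]
gripper_width: 0.571
```

```bash
python3 d.py 0.426 0.001 0.22; python3 - <<'E'
from h import *
c=cams.capture('scene');save(c,'s7.png'); im=cv2.imread('pics/s7.png'); cv2.imwrite('pics/s7c.png',cv2.resize(im[130:270,280:440],None,fx=4,fy=4,interpolation=cv2.INTER_CUBIC))
c=cams.capture('top');save(c,'t7.png'); im=cv2.imread('pics/t7.png'); cv2.imwrite('pics/t7c.png',cv2.resize(im[100:270,300:500],None,fx=3.5,fy=3.5,interpolation=cv2.INTER_CUBIC))
E
```

```text
t 15.57 tcp [ 0.5144 -0.1849  0.2204] q [ 31.9  38.5 -28.3 105.1  25.8  42.9 -20.1] F [0.18 0.16 0.38] w 0.571
toolx [ 0.    -0.001 -1.   ] yang -9.673442925370736
delta units [ 0.013 -5.919 -8.419]
```

View pics/s7c.png

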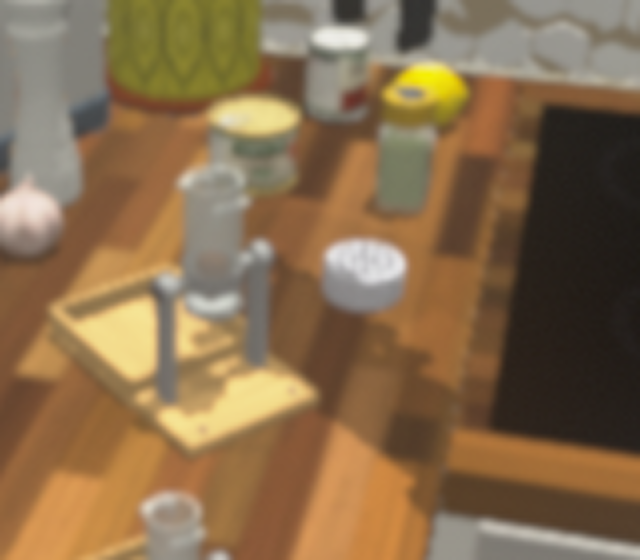

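View pics/t7c.png

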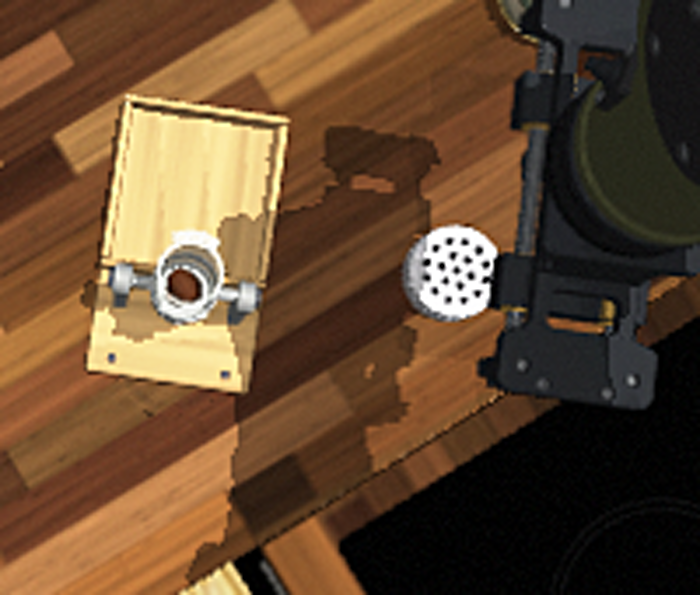

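The scene view shows the cap upright on the worktop beside the stand at crop (363,275). The shaker is open with the nutmegs inside, at top crop (187,285). Now I'll go behind the shaker.

play_rows(plan=[{"x": 0,"y": -0.4,"z": -0.5,"yaw": 0},{"x": 0,"y": -0.6,"z": -0.9,"yaw": 0},{"x": 0,"y": -0.65,"z": -0.9,"yaw": 0},{"x": 0,"y": -0.65,"z": -0.9,"yaw": 0},{"x": 0,"y": -0.65,"z": -0.9,"yaw": 0},{"x": 0,"y": -0.65,"z": -0.9,"yaw": 0},{"x": 0,"y": -0.65,"z": -0.9,"yaw": 0},{"x": 0,"y": -0.65,"z": -0.9,"yaw": 0},{"x": 0,"y": -0.6,"z": -0.9,"yaw": 0},{"x": 0,"y": -0.42,"z": -0.72,"yaw": 0}])

```text
clock: 16.92
tcp_pos: [0.4252, 0.0025, 0.2198]
eef_rot: [-117.2, 90.0, 143.2]
wrist_force: [0.7, 0.1, 0.9]
gripper_width: 0.004
```

play_rows(plan=[{"x": 0.5,"y": 0,"z": 0,"yaw": 0},{"x": 0.8,"y": 0,"z": 0,"yaw": 0},{"x": 0.8,"y": 0,"z": 0,"yaw": 0},{"x": 0.8,"y": 0,"z": 0,"yaw": 0},{"x": 0.5,"y": 0,"z": 0,"yaw": 0},{"x": 0.1,"y": 0,"z": 0,"yaw": 0},{"x": 0,"y": 0,"z": 0,"yaw": 0}])

```text
clock: 17.8
tcp_pos: [0.4265, 0.001, 0.1498]
eef_rot: [58.3, 90.0, -41.4]
wrist_force: [0.7, -0.9, 0.3]
gripper_width: 0.005
```

```bash
python3 d.py 0.464 -0.006 0.150; python3 - <<'E'
from h import *
c=cams.capture('scene');save(c,'s8.png'); im=cv2.imread('pics/s8.png'); cv2.imwrite('pics/s8c.png',cv2.resize(im[130:270,280:440],None,fx=4,fy=4,interpolation=cv2.INTER_CUBIC))
E
```

```text
t 17.8 tcp [0.4265 0.001  0.1498] q [  3.8  38.1 -15.9 128.5  34.4  17.4 -51.8] F [ 0.71 -0.9   0.29] w 0.005
toolx [ 0. -0. -1.] yang -9.771896448326437
delta units [-0.012  1.906  0.025]
```

View pics/s8c.png

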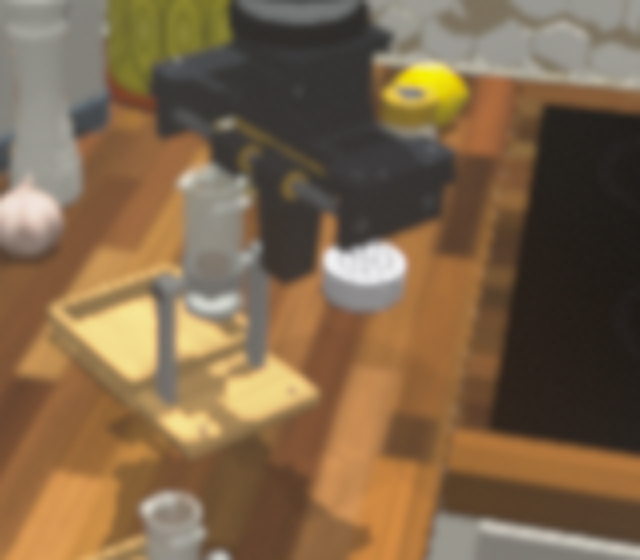

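The closed fingers (crop (290,225)) are behind the tube at rim height. Pushing along the stand's +x, which is tool +y.

play_rows(plan=[{"x": 0,"y": 0.5,"z": 0,"yaw": 0},{"x": 0,"y": 0.6,"z": 0,"yaw": 0},{"x": 0,"y": 0.4,"z": 0,"yaw": 0},{"x": 0,"y": 0.25,"z": 0,"yaw": 0},{"x": 0,"y": 0.25,"z": 0,"yaw": 0},{"x": 0,"y": 0.25,"z": 0,"yaw": 0},{"x": 0,"y": 0.25,"z": 0,"yaw": 0},{"x": 0,"y": 0.25,"z": 0,"yaw": 0},{"x": 0,"y": 0.25,"z": 0,"yaw": 0}])

```text
clock: 18.98
tcp_pos: [0.4859, -0.0092, 0.1497]
eef_rot: [44.3, 90.0, -55.5]
wrist_force: [0.4, 0.3, 0.2]
gripper_width: 0.003
```

```bash
python3 d.py 0.520 -0.0155 0.150; python3 - <<'E'
from h import *
c=cams.capture('scene');save(c,'s9.png'); im=cv2.imread('pics/s9.png'); cv2.imwrite('pics/s9c.png',cv2.resize(im[130:270,280:440],None,fx=4,fy=4,interpolation=cv2.INTER_CUBIC))
E
```

```text
t 18.98 tcp [ 0.4859 -0.0092  0.1497] q [  8.4  40.8 -20.5 118.7  31.8  25.8 -46.3] F [0.4  0.27 0.21] w 0.003
toolx [ 0. -0. -1.] yang -9.771799262130244
delta units [-0.014  1.733  0.021]
```

View pics/s9c.png

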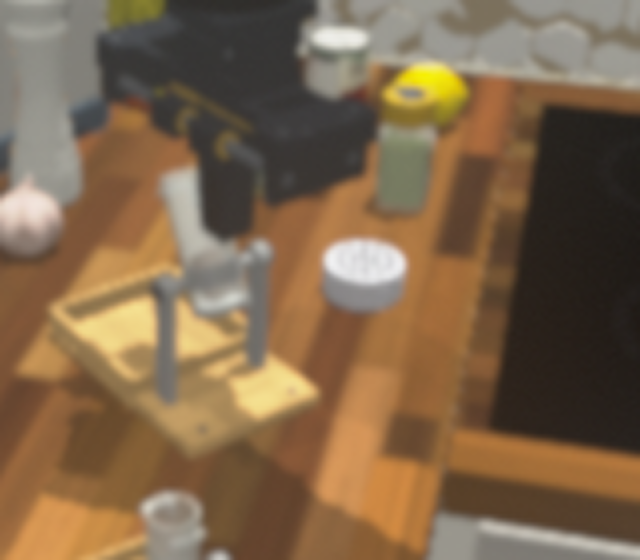

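The tube is tipping (about 30–35°, mouth at crop (185,190)). I'll continue the push to just past 60°.

play_rows(plan=[{"x": 0,"y": 0.25,"z": 0,"yaw": 0},{"x": 0,"y": 0.25,"z": 0,"yaw": 0},{"x": 0,"y": 0.25,"z": 0,"yaw": 0},{"x": 0,"y": 0.25,"z": 0,"yaw": 0},{"x": 0,"y": 0.25,"z": 0,"yaw": 0},{"x": 0,"y": 0.25,"z": 0,"yaw": 0},{"x": 0,"y": 0.2,"z": 0,"yaw": 0},{"x": 0,"y": 0,"z": 0,"yaw": 0},{"x": 0,"y": 0,"z": 0,"yaw": 0}])

```text
clock: 20.15
tcp_pos: [0.5189, -0.0149, 0.1497]
eef_rot: [-55.3, 90.0, -155.1]
wrist_force: [-0.1, -0.3, 0.1]
gripper_width: 0.009
```

```bash
python3 d.py 0.520 -0.0155 0.150; python3 - <<'E'
from h import *
c=cams.capture('scene');save(c,'s10.png'); im=cv2.imread('pics/s10.png'); cv2.imwrite('pics/s10c.png',cv2.resize(im[130:270,280:440],None,fx=4,fy=4,interpolation=cv2.INTER_CUBIC))
E
```

```text
t 20.15 tcp [ 0.5189 -0.0149  0.1497] q [ 10.   42.6 -22.2 113.1  30.6  30.1 -43.5] F [-0.07 -0.34  0.09] w 0.009
toolx [-0. -0. -1.] yang -9.76464334073969
delta units [-0.016  0.06   0.02 ]
```

View pics/s10c.png

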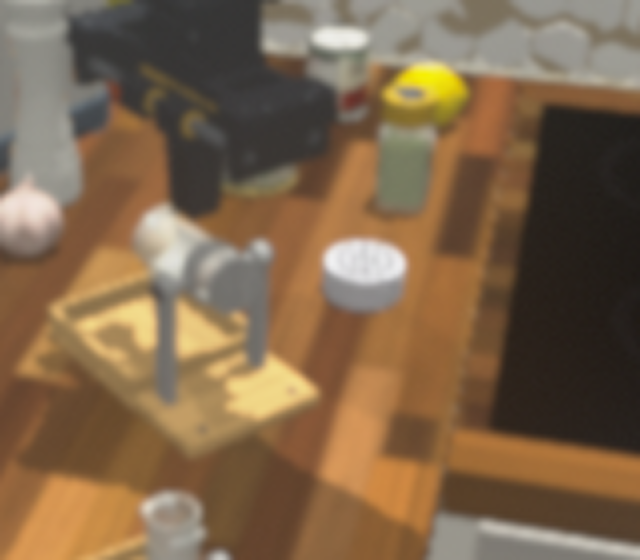

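The tube is past 60° and leaving the finger. I'll lift away and wait for it to fall.

play_rows(plan=[{"x": -0.3,"y": 0,"z": 0,"yaw": 0},{"x": -0.6,"y": -0.3,"z": 0,"yaw": 0},{"x": -0.8,"y": -0.6,"z": 0,"yaw": 0},{"x": -0.8,"y": -0.8,"z": 0,"yaw": 0},{"x": -0.8,"y": -0.8,"z": 0,"yaw": 0},{"x": -0.5,"y": -0.8,"z": 0,"yaw": 0},{"x": 0,"y": -0.5,"z": 0,"yaw": 0},{"x": 0,"y": 0,"z": 0,"yaw": 0},{"x": 0,"y": 0,"z": 0,"yaw": 0},{"x": 0,"y": 0,"z": 0,"yaw": 0}])

```text
clock: 21.45
tcp_pos: [0.4446, -0.002, 0.2253]
eef_rot: [-122.4, 90.0, 137.8]
wrist_force: [1.2, -0.3, -0.1]
gripper_width: 0.006
```

play_rows(plan=[{"x": 0,"y": 0,"z": 0,"yaw": 0},{"x": 0,"y": 0,"z": 0,"yaw": 0},{"x": 0,"y": 0,"z": 0,"yaw": 0},{"x": 0,"y": 0,"z": 0,"yaw": 0},{"x": 0,"y": 0,"z": 0,"yaw": 0},{"x": 0,"y": 0,"z": 0,"yaw": 0},{"x": 0,"y": 0,"z": 0,"yaw": 0},{"x": 0,"y": 0,"z": 0,"yaw": 0},{"x": 0,"y": 0,"z": 0,"yaw": 0},{"x": 0,"y": 0,"z": 0,"yaw": 0}])

```text
clock: 22.7
tcp_pos: [0.4442, -0.002, 0.2257]
eef_rot: [30.7, 90.0, -69.1]
wrist_force: [-0.3, -0.7, 0.3]
gripper_width: 0.008
```

play_rows(plan=[{"x": 0,"y": 0,"z": 0,"yaw": 0},{"x": 0,"y": 0,"z": 0,"yaw": 0},{"x": 0,"y": 0,"z": 0,"yaw": 0},{"x": 0,"y": 0,"z": 0,"yaw": 0},{"x": 0,"y": 0,"z": 0,"yaw": 0},{"x": 0,"y": 0,"z": 0,"yaw": 0},{"x": 0,"y": 0,"z": 0,"yaw": 0},{"x": 0,"y": 0,"z": 0,"yaw": 0},{"x": 0,"y": 0,"z": 0,"yaw": 0},{"x": 0,"y": 0,"z": 0,"yaw": 0}])

```text
clock: 23.95
tcp_pos: [0.4442, -0.002, 0.2257]
eef_rot: [37.3, 90.0, -62.5]
wrist_force: [0.2, 0.0, -0.4]
gripper_width: -0.002
```

```bash
python3 d.py; python3 - <<'E'
from h import *
c=cams.capture('scene');save(c,'s11.png'); im=cv2.imread('pics/s11.png'); cv2.imwrite('pics/s11c.png',cv2.resize(im[130:270,280:440],None,fx=4,fy=4,interpolation=cv2.INTER_CUBIC))
c=cams.capture('top');save(c,'t11.png'); im=cv2.imread('pics/t11.png'); cv2.imwrite('pics/t11c.png',cv2.resize(im[100:270,300:500],None,fx=3.5,fy=3.5,interpolation=cv2.INTER_CUBIC))
E
```

```text
t 23.95 tcp [ 0.4442 -0.002   0.2257] q [ 12.1  31.3 -27.  121.3  25.7  33.  -43.2] F [ 0.22  0.04 -0.38] w -0.002
toolx [ 0. -0. -1.] yang -9.77001518642593
```

View pics/s11c.png

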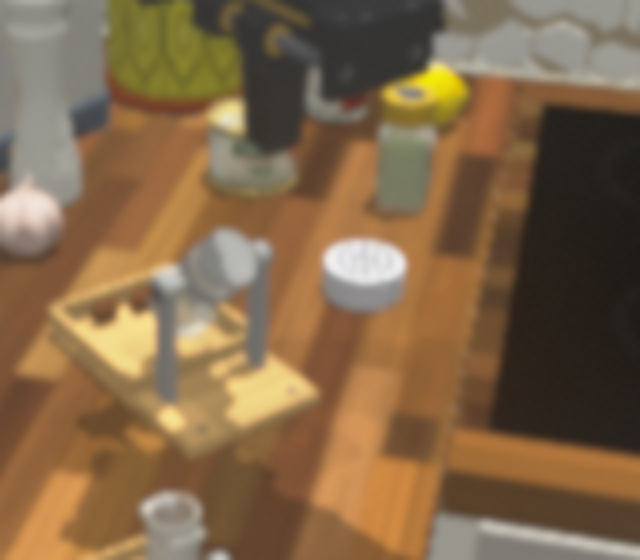

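View pics/t11c.png

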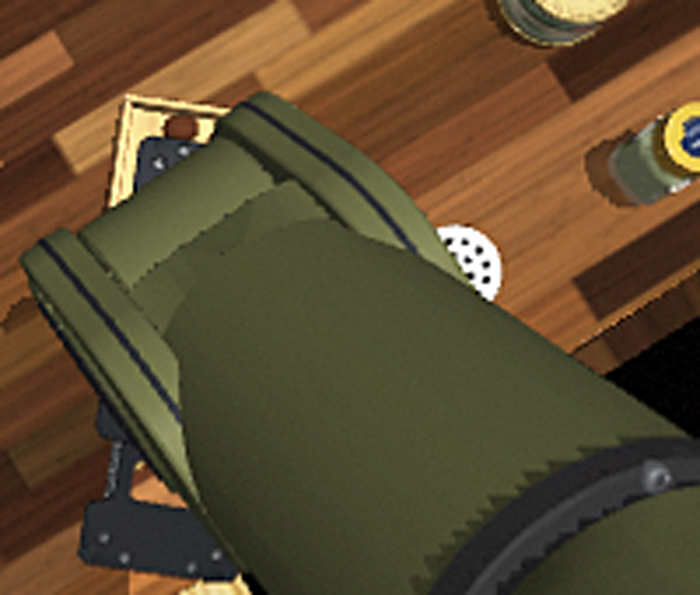

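The scene view shows the tube mouth-down and two brown nutmegs in the tray at about crop (103,310) and (143,297). The top view is blocked by the arm, so I'll check with the wrist camera.

```bash
python3 - <<'E'
from h import *
c=cams.capture('wrist');save(c,'w11.png')
E
```

```text
(no output)
```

View pics/w11.png

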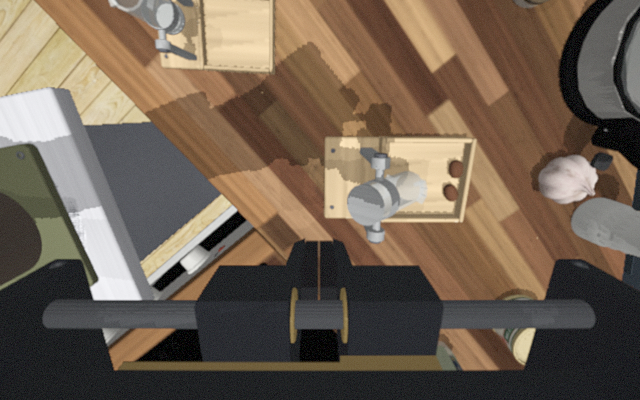

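play_rows(plan=[{"x": -0.5,"y": 0,"z": 0.5,"yaw": 0},{"x": -0.5,"y": 0,"z": 1,"yaw": 0},{"x": 0,"y": 0,"z": 1,"yaw": 0},{"x": 0,"y": 0,"z": 1,"yaw": 0},{"x": 0,"y": 0,"z": 1,"yaw": 0},{"x": 0,"y": 0,"z": 1,"yaw": 0},{"x": 0,"y": 0,"z": 1,"yaw": 0},{"x": 0,"y": 0,"z": 1,"yaw": 0},{"x": 0,"y": 0,"z": 1,"yaw": 0},{"x": 0,"y": 0,"z": 1,"yaw": 0}])

```text
clock: 25.35
tcp_pos: [0.4114, -0.1907, 0.2463]
eef_rot: [32.6, 90.0, -67.2]
wrist_force: [-0.3, -0.3, -0.0]
gripper_width: 0.005
```

play_rows(plan=[{"x": 0,"y": 0,"z": 1,"yaw": 0},{"x": 0,"y": 0,"z": 1,"yaw": 0},{"x": 0,"y": 0,"z": 1,"yaw": 0},{"x": 0,"y": 0,"z": 1,"yaw": 0},{"x": 0,"y": 0,"z": 0.5,"yaw": 0},{"x": 0,"y": 0,"z": 0,"yaw": 0},{"x": 0,"y": 0,"z": 0,"yaw": 0}])

```text
clock: 26.22
tcp_pos: [0.3969, -0.2772, 0.2459]
eef_rot: [148.2, 90.0, 48.5]
wrist_force: [-0.3, 0.1, -0.4]
gripper_width: 0.003
```

```bash
python3 d.py; python3 - <<'E'
from h import *
c=cams.capture('scene');save(c,'s12.png'); im=cv2.imread('pics/s12.png'); cv2.imwrite('pics/s12c.png',cv2.resize(im[130:270,280:440],None,fx=4,fy=4,interpolation=cv2.INTER_CUBIC))
c=cams.capture('top');save(c,'t12.png'); im=cv2.imread('pics/t12.png'); cv2.imwrite('pics/t12c.png',cv2.resize(im[100:270,300:500],None,fx=3.5,fy=3.5,interpolation=cv2.INTER_CUBIC))
E
```

```text
t 26.23 tcp [ 0.3969 -0.2772  0.2459] q [ 49.4  32.5 -31.1 113.6  25.2  40.6  -6.9] F [-0.3   0.14 -0.35] w 0.003
toolx [ 0.  0. -1.] yang -9.705593696004346
```

View pics/t12c.png

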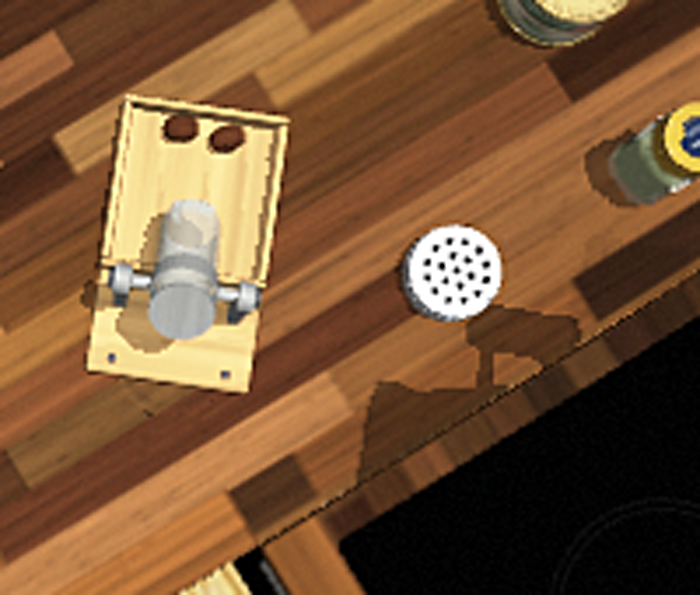

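Both nutmegs lie in the tray near its far wall, at top crop (180,128) and (227,138). The cap is upright at (453,272). One last numeric check, then hand in.

```bash
python3 - <<'E'
from h import *
c=cams.capture('top'); a=np.radians(-9.9); tr=np.array([.570,-.024])
for n,(u,v) in {'n1':(300+180/3.5,100+128/3.5),'n2':(300+227/3.5,100+138/3.5)}.items():
    p=onz(c,u,v,.0135); d=p[:2]-tr; print(n,np.round(p,3),'tray xy',np.round([d@[np.cos(a),np.sin(a)],d@[-np.sin(a),np.cos(a)]],3),'depth pt z',np.round(pt(c,u,v)[2],3))
p=pt(c,300+453/3.5,100+272/3.5); print('cap top',np.round(p,3), np.hypot(*(p[:2]-tr)))
print(order.finish_job())
E
```

```text
n1 [ 0.612 -0.018  0.013] tray xy [0.041 0.014] depth pt z 0.02
n2 [ 0.605 -0.047  0.013] tray xy [ 0.039 -0.017] depth pt z 0.022
cap top [ 0.514 -0.184  0.025] 0.16979629725815357
the job is handed in; nothing more can be done
None
```

The job is handed in: the cap stands on the worktop and both nutmegs are in the tray. I turned the cap about 86° anticlockwise, lifted it straight off, and set it down to the right of the stand. I then pushed the shaker's back near the rim with closed fingers until it fell over by itself. This took about 26 s of the 59 s allowed.

**Last checks:**
- **Nutmegs:** in the tray's frame they lie at (41, 14) mm and (39, -17) mm, against limits of ±50 and ±47 mm. Their tops are about 20–22 mm above the worktop, against 32 mm for the centres. They had not visibly moved since the earlier views.
- **Cap:** it is upright and released, with its top at 25 mm and its centre 170 mm from the tray's centre.
- **Arm:** it is clear of everything, with wrist force near zero.

**Disagreements:** the cap touched down with about 13 N on the wrist, a little firmer than I meant, but well under the 40 N limit. My first two move calls were refused for missing keys and moved nothing. No other check failed or disagreed.

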